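Reset the tripped breaker on the bench test supply

ROBOT

A 6-joint arm with a two-finger parallel gripper is mounted at the origin on a cart in front of the work surface, level with it; the furniture and walls round the work are solid. World frame = base frame: x ahead of the robot, y to its left, z up, the work surface at z = 0. Lengths are in mm, angles in rad, forces in N, time in s.
With the tool pointing down it reaches from about 250 to 800 mm from the base axis. Payload 3.9 kg.
Tool frame: the origin (TCP) lies between the finger pads; the fingertips stand 19 mm ahead of it and the grasp point (between the pads) is the TCP; x points along the fingers, z is the direction in which the jaws open and shut, and the axes are right-handed (so a half turn about x gives the same grasp; the last joint's range is limited). The gripper opens to 85 mm and grips with 20 to 120 N. Pads are 22 mm wide; open, the fingers measure 114 mm over their backs; the gripper's body (76 mm by 85 mm) begins 54 mm behind the grasp point. The pads swing forward as they close: fully open they stand 13 mm farther back than shut.
Start: joints at [1.17, 0.26, -0.138, 1.173, 0, 1.571], TCP at [204.826, 483.386, 250.304] pointing down, gripper open.
Joint ranges: [-2.78, 2.78], [-0.83, 1.72], [-1.28, 1.37], [-1.9, 2.12], [-1.57, 1.48], [-3.14, 3.14]. Speed limits (rad/s): [2.57, 2.57, 3.14, 3.14, 3.14, 3.14].

INTERFACE

Orientations are given as a unit quaternion [x, y, z, w].
In Python, from rig import arm gives the robot as it stands.
- The arm moves only by the shell command python3 -m inch 'ROWS'. ROWS is a JSON object of lists of equal length, an entry for each row: "grip": the opening, from -1 (shut) to 1 (fully open); "dp": the shift along the tool's x, y, z in mm, a list of three; "delta_rot": the turn, a rotation vector about the tool's x, y, z in degrees, a list of three. In form: {"grip": [grip, ...], "dp": [[x, y, z], ...], "delta_rot": [[rx, ry, rz], ...]}. A call has 1 to 20 rows; each row shifts and turns the commanded pose from where the row before left it, along the tool's axes as they then stand; what a row does not reach is not made up. A row lasts 1/8 s, in which the tool goes at most 62.5 mm and 10.7 degrees, less where a joint would pass 70% of its speed; a pose out of reach is approached as far as the arm can. A call with a gripper value outside its range is refused whole. The fingers move at their own pace and stop on an object; the grip force is fixed at half the most. Time passes only in rows, so rows that do not move let the fingers close. It gives the time, the measured TCP pose, the force and the opening at its end, in the units of the state.
- arm.read_state(): the state, without advancing time (a new reading comes with each control period).
- arm.camera(name): name is "side" or "top" or "wrist"; returns a dict with "pixels" (400x640x3 uint8, red, green, blue), "mtx" (3x3 intrinsics, pixels), "dist_coeffs" ([k1, k2, p1, p2, k3] as OpenCV has them; the pictures are not rectified), "R" (3x3) and "t" (3): a world point X has camera coordinates R X + t; the wrist camera has in their place "tool_from_camera" (4x4, takes a point from camera to tool coordinates, whose origin is the TCP and whose axes are the tool frame's). Camera axes: x right, y down, z forward; pixel columns grow to the right and rows downward; lengths in mm; the calibration is good to about 2 mm. A picture is of the moment at which its call begins: read the wrist's pose just before it. There is no depth.
- arm.close_job(): hands the job in, once; it reports no verdict.
The state is a dict: "clock": time; "joint_positions": joint angles; "qd": joint speeds; "effort": joint torques, N m; "ee_pos": TCP position; "tool_rot": TCP orientation; "force": force on the tool from outside, world axes, zero at the start; "moment": the same for the moment, N m; "finger_gap": finger opening in mm.
Only numpy, scipy, OpenCV 4.12 (cv2) and the standard library are available. Lean on these libraries where they do the work, as an engineer would, in place of code of your own. Each camera call takes 0.05 s, during which the arm holds its last target.

TASK

The breaker with the blue toggle on the bench test-supply panel has tripped: its toggle stands half-way. Gently push that toggle with the fingertips fully to off (towards the panel's row of sockets) to reset the trip, then push it fully to on (away from the sockets) and withdraw. Do not touch the two breakers with black toggles, and leave the meter, the screwdriver and the tape where they lie.

Things in the scene. Friction and masses are not known exactly. Their poses are not given: they have to be found in the camera images.
- supply_panel: light grey test-supply panel 180 (x) x 230 (y) x 80 (z) mm, fixed on its back; origin under its centre, z up, x from its row of sockets to its lenses, away from the robot within 12 degrees. Three breakers in any order, 58 mm apart along y, pivots at x = +14, z = 88 mm. Sockets at x = -64, 4 mm above the cover; lenses at x = +76, 8 mm above it; red inlet in its left wall
- breaker_blue: dark grey moulded-case breaker on the panel, the tripped one, with the blue toggle; origin on its toggle's pivot axis, 8 mm above the panel's cover; x, y, z as the panel's. Housing 100 (x) x 54 (y) mm, its top 4 mm above the origin; light grey nose 50 x 40 mm round the toggle, its top 8 mm above the origin. Take no more than 25 N to it
- toggle_tip_blue (a point): middle of the top of the blue toggle, 36 mm from its pivot axis (a bar 10 mm thick along x, 20 mm wide along y)
- toggle_blue (a joint): toggle of the breaker with the blue toggle: hinge about the breaker's y axis; -0.45 rad off (leans to the sockets, -x), +0.45 on (leans away, +x); both are stops; starts tripped, near 0, where friction holds it within 0.1 rad. Over-centre action: pushed past about 0.15 rad either way it snaps to that stop by itself, away from the fingers, and stays; leaving a stop takes 2 to 4 N
- breaker_black: dark grey moulded-case breaker on the panel, the one in service, with a black toggle leaning to on; origin on its toggle's pivot axis, 8 mm above the panel's cover; x, y, z as the panel's. Housing 100 (x) x 54 (y) mm, its top 4 mm above the origin; light grey nose 50 x 40 mm round the toggle, its top 8 mm above the origin. Not to be touched
- toggle_black (a joint): toggle of the breaker black: hinge about the breaker's y axis; -0.45 rad off (leans to the sockets, -x), +0.45 on (leans away, +x); both are stops; starts on and must stay so; same bar and action as the blue one
- breaker_spare: dark grey moulded-case breaker on the panel, the spare way, with a black toggle leaning to off; origin on its toggle's pivot axis, 8 mm above the panel's cover; x, y, z as the panel's. Housing 100 (x) x 54 (y) mm, its top 4 mm above the origin; light grey nose 50 x 40 mm round the toggle, its top 8 mm above the origin. Not to be touched
- toggle_spare (a joint): toggle of the breaker spare: hinge about the breaker's y axis; -0.45 rad off (leans to the sockets, -x), +0.45 on (leans away, +x); both are stops; starts off and must stay so; same bar and action as the blue one
- meter: yellow hand meter 145 x 74 x 48 mm lying loose on its back to the left of the panel, pointing away from the robot; origin under its centre. Leave alone
- screwdriver: red screwdriver 28 x 210 x 26 mm lying loose left of the meter, pointing away from the robot; origin under its centre. Leave alone
- black_tape: roll of black tape, 104 mm across, 48 mm high, lying loose behind the meter; origin under its centre. Leave alone

How it is judged:
By the outcome, as a careful person would: the job done as asked, in the order asked, and still so for the second after the job is handed in, with the robot touching nothing.
It also fails if it takes over 43 s, if anything falls off the work surface, if the arm or the gripper's body presses on something with over 40 N, if the wrist force passes 120 N, or if a joint passes its speed limit or range.

## Working session

There is one attempt and no reset: what is moved stays moved. The work goes in short steps, Python scripts to look and compute and a shell command to move; the robot and the scene stay as the last step left them, time stands still between calls to the robot, and variables do not carry over. Pictures are saved under pics/ and viewed, and the job is handed in when it is done.

```bash
mkdir -p pics
python3 - <<'E'
from rig import arm
import cv2,json,pickle
print(arm.read_state())
for n in ("top","side","wrist"):
    c=arm.camera(n); pickle.dump(c,open(f"pics/{n}0.pkl","wb"))
    cv2.imwrite(f"pics/{n}0.png",c["pixels"][:,:,::-1])
    print({k:v for k,v in c.items() if k!="pixels"})
E
```

```text
{'clock': 0.0, 'joint_positions': array([ 1.16998626e+00,  2.60665066e-01, -1.39377555e-01,  1.17268513e+00,
       -1.01539027e-05,  1.57077958e+00]), 'qd': array([ 0.0029114 , -0.00219135,  0.00103134, -0.00072333, -0.00015577,
        0.00083045]), 'effort': array([-1.36491817e-03, -4.05675602e+01,  2.53923047e+01,  1.88073231e-02,
       -1.78484975e-04, -8.77900845e-06]), 'ee_pos': array([204.5886773 , 482.79910289, 249.47158349]), 'tool_rot': array([-0.3908447 ,  0.59008994,  0.39008457,  0.58895527]), 'force': array([-0.30067876, -0.02111346, -0.11774341]), 'moment': array([-0.00321594,  0.02905339,  0.05356561]), 'finger_gap': 85.33352261076857}
{'mtx': array([[507.4392532 ,   0.        , 323.6319342 ],
       [  0.        , 507.4392532 , 196.24078749],
       [  0.        ,   0.        ,   1.        ]]), 'dist_coeffs': array([0.03063482, 0.        , 0.        , 0.        , 0.        ]), 'R': array([[ 0.06555243, -0.99782695,  0.00665325],
       [-0.97535695, -0.0654811 , -0.21069181],
       [ 0.21066962,  0.00732206, -0.9775299 ]]), 't': array([-227.5916248 ,  504.8261419 
[... 394 characters left out ...]
0.70089485, -0.68095038]]), 't': array([-569.4280907 ,   35.28742439, 1126.64245498])}
{'mtx': array([[359.84239466,   0.        , 322.47205855],
       [  0.        , 359.84239466, 205.78785371],
       [  0.        ,   0.        ,   1.        ]]), 'dist_coeffs': array([-0.05442955,  0.        ,  0.        ,  0.        ,  0.        ]), 'tool_from_camera': array([[ 6.04740880e-04, -2.85526831e-01,  9.58370525e-01,
        -1.24222862e+02],
       [-2.32412850e-04, -9.58370714e-01, -2.85526741e-01,
         7.43542515e+01],
       [ 9.99999790e-01, -5.00679319e-05, -6.45926054e-04,
         2.12033083e-01],
       [ 0.00000000e+00,  0.00000000e+00,  0.00000000e+00,
         1.00000000e+00]])}
```

```bash
ls; ls pics
```

```text
pics
side0.pkl
side0.png
top0.pkl
top0.png
wrist0.pkl
wrist0.png
```

View pics/top0.png

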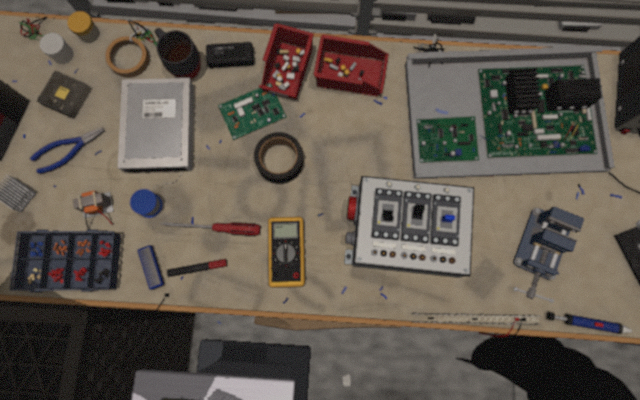

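View pics/side0.png

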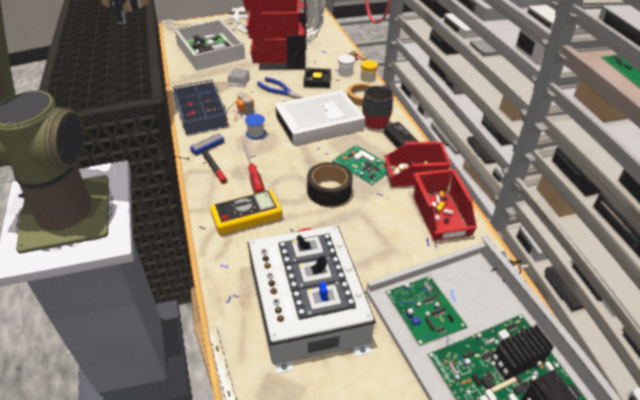

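View pics/wrist0.png

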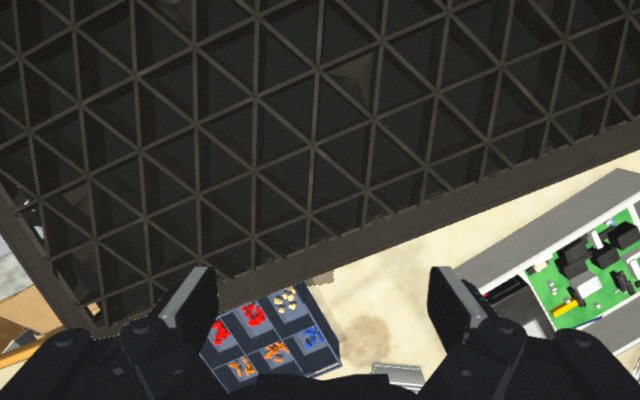

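Run:
```python
import cv2
t=cv2.imread("pics/top0.png")[165:285,335:485]; cv2.imwrite("pics/topc.png",cv2.resize(t,None,fx=5,fy=5,interpolation=cv2.INTER_CUBIC))
t=cv2.imread("pics/side0.png")[215:375,240:390]; cv2.imwrite("pics/sidec.png",cv2.resize(t,(562,600),interpolation=cv2.INTER_CUBIC))
```

```text
(no output)
```

View pics/topc.png

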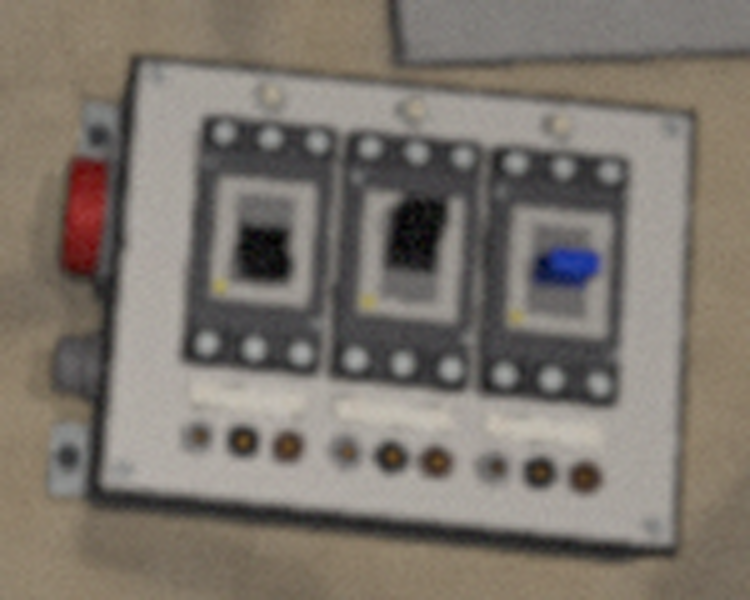

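View pics/sidec.png

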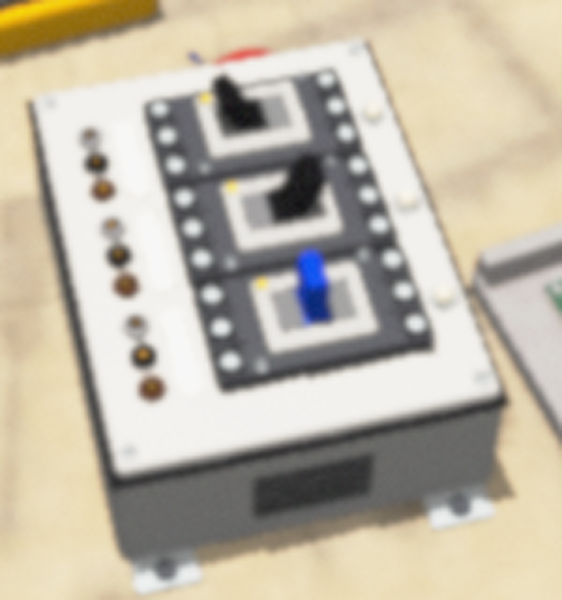

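```bash
cat > h.py <<'E'
import cv2,pickle,numpy as np
from scipy.optimize import least_squares
C={n:pickle.load(open(f"pics/{n}0.pkl","rb")) for n in("top","side")}
def proj(n,X):
    c=C[n]; return cv2.projectPoints(np.float64(X).reshape(-1,1,3),cv2.Rodrigues(c["R"])[0],c["t"],c["mtx"],c["dist_coeffs"])[0][:,0]
crop={"top":(335,165,5,5),"side":(240,215,562/150,3.75)}
def px(n,p):
    a=crop[n]; p=np.float64(p); return np.c_[(p[:,0]+.5)/a[2]-.5+a[0],(p[:,1]+.5)/a[3]-.5+a[1]]
def tocrop(n,q):
    a=crop[n]; return np.c_[(q[:,0]-a[0]+.5)*a[2]-.5,(q[:,1]-a[1]+.5)*a[3]-.5]
L=np.float64([[90,115,80],[90,-115,80],[-90,-115,80],[-90,115,80]])
def W(p,l):
    l=np.float64(l).reshape(-1,3); c,s=np.cos(p[2]),np.sin(p[2])
    return np.c_[p[0]+c*l[:,0]-s*l[:,1],p[1]+s*l[:,0]+c*l[:,1],l[:,2]]
O={"top":px("top",[(137,60),(692,112),(673,545),(99,490)]),"side":px("side",[(366,40),(502,398),(115,475),(32,102)])}
def fit(ns):
    return least_squares(lambda p:np.concatenate([(proj(n,W(p,L))-O[n]).ravel() for n in ns]),[500,-150,0])
if __name__=="__main__":
    for ns in(["top"],["side"],["top","side"]):
        r=fit(ns);print(ns,r.x,r.fun.round(1))
    p=r.x
    B=[(14,-58,88),(14,-58,124),(90-14,-58,88)]
    print(W(p,B))
    for n in C: print(n,tocrop(n,proj(n,W(p,B))))
    # tip triangulated on z=124
    T={"top":px("top",[(570,263)]),"side":px("side",[(311,253)])}
    r=least_squares(lambda X:np.concatenate([(proj(n,X)-T[n]).ravel() for n in C]),[500,-200,124]);print(r.x,r.fun)
E
python3 h.py
```

```text
['top'] [ 4.69129770e+02 -3.77704348e+02 -3.20012247e-02] [-1.5 -1.8  1.1 -1.3  1.7  1.8 -1.4  0.9]
['side'] [ 4.69021719e+02 -3.81396786e+02 -3.94656134e-02] [ 0.8 -1.4  2.5  0.2 -1.6  2.  -1.7 -2.4]
['top', 'side'] [ 4.69177577e+02 -3.79397601e+02 -3.58542822e-02] [-0.5 -2.   2.1 -1.   2.4  2.  -0.7  0.7  0.3 -2.2  2.3 -1.  -1.5  1.
 -2.  -3. ]
[[ 481.089476   -437.86217737   88.        ]
 [ 481.089476   -437.86217737  124.        ]
 [ 543.04962886 -440.08466662   88.        ]]
top [[556.34789332 273.94790704]
 [579.24940759 258.26561096]
 [564.19908508 121.80746244]]
side [[311.84869699 315.43856312]
 [313.93967353 266.77404627]
 [443.13929275 288.81569143]]
[ 479.80048774 -433.5021256   128.261537  ] [ 0.09977826 -0.81757723 -0.67916256  0.20549794]
```

Run:
```python
from rig import arm
from scipy.spatial.transform import Rotation as R
s=arm.read_state(); M=R.from_quat(s["tool_rot"]).as_matrix();print(M.round(3),s["clock"])
```

```text
[[-0.001 -0.921  0.39 ]
 [-0.001  0.39   0.921]
 [-1.     0.    -0.002]] 0.15
```

```bash
python3 -m inch '{"grip":[-1,-1,-1,-1,-1,-1,-1],"dp":[[0,0,0],[0,0,0],[0,0,0],[0,0,0],[0,0,0],[0,0,0],[0,0,0]],"delta_rot":[[10,0,0],[10,0,0],[10,0,0],[10,0,0],[10,0,0],[10,0,0],[9,0,0]]}'
python3 - <<'E'
from rig import arm
from scipy.spatial.transform import Rotation as R
s=arm.read_state(); M=R.from_quat(s["tool_rot"]).as_matrix();print(M.round(3),s["clock"],s["joint_positions"].round(2),s["ee_pos"])
import numpy as np
print(M.T@(np.array([470,-380,250])-s["ee_pos"]))
E
```

```text
clock: 1.02
ee_pos: [204.7, 483.1, 249.9]
tool_rot: [0.014, 0.707, -0.014, 0.707]
force: [-0.5, 0.3, -0.1]
finger_gap: 0.1
[[-0.     0.04   0.999]
 [-0.001  0.999 -0.04 ]
 [-1.    -0.001 -0.   ]] 1.025 [ 1.17  0.26 -0.14  1.17  0.    2.78] [204.71448426 483.12379909 249.94933308]
[ 5.18512389e-01 -8.51958860e+02  2.99207173e+02]
```

```bash
python3 -m inch '{"grip":[-1,-1,-1,-1,-1,-1,-1,-1,-1,-1,-1,-1,-1,-1,-1,-1,-1,-1],"dp":[[0,-30,20],[0,-50,20],[0,-50,20],[0,-50,20],[0,-50,20],[0,-50,20],[0,-50,20],[0,-50,20],[0,-50,20],[0,-50,20],[0,-50,20],[0,-50,20],[0,-50,20],[0,-50,20],[0,-50,20],[0,-50,0],[0,-50,0],[0,-22,0]],"delta_rot":[[0,0,0],[0,0,0],[0,0,0],[0,0,0],[0,0,0],[0,0,0],[0,0,0],[0,0,0],[0,0,0],[0,0,0],[0,0,0],[0,0,0],[0,0,0],[0,0,0],[0,0,0],[0,0,0],[0,0,0],[0,0,0]]}'
python3 -m inch '{"grip":[-1,-1],"dp":[[0,0,0],[0,0,0]],"delta_rot":[[0,0,0],[0,0,0]]}'
python3 - <<'E'
from rig import arm
import cv2,pickle
s=arm.read_state()
c=arm.camera("wrist");c["s"]=s;pickle.dump(c,open("pics/wrist1.pkl","wb"))
cv2.imwrite("pics/wrist1.png",c["pixels"][:,:,::-1]);print(s["clock"],s["ee_pos"],s["tool_rot"],s["joint_positions"].round(2))
E
```

```text
clock: 3.28
ee_pos: [474.9, -380.7, 249.5]
tool_rot: [0.013, 0.707, -0.013, 0.707]
force: [0.3, 1.2, -0.4]
finger_gap: 0.0
clock: 3.52
ee_pos: [475.4, -377.0, 250.2]
tool_rot: [0.012, 0.707, -0.011, 0.707]
force: [-0.1, -0.2, -0.2]
finger_gap: -0.4
3.525 [ 475.35685494 -377.03985713  250.17986392] [ 0.01226282  0.70720276 -0.0113302   0.70681362] [-0.67  0.4   0.07  1.24  0.    0.93]
```

View pics/wrist1.png

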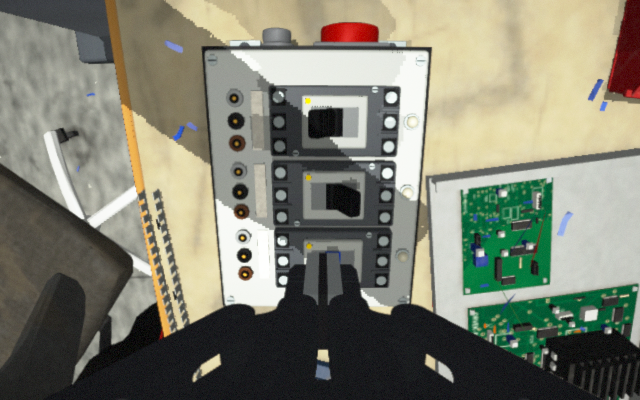

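Run:
```python
import cv2
t=cv2.imread("pics/wrist1.png")[35:310,195:445]; cv2.imwrite("pics/wrist1c.png",cv2.resize(t,None,fx=2.18,fy=2.18,interpolation=cv2.INTER_CUBIC))
```

```text
(no output)
```

View pics/wrist1c.png

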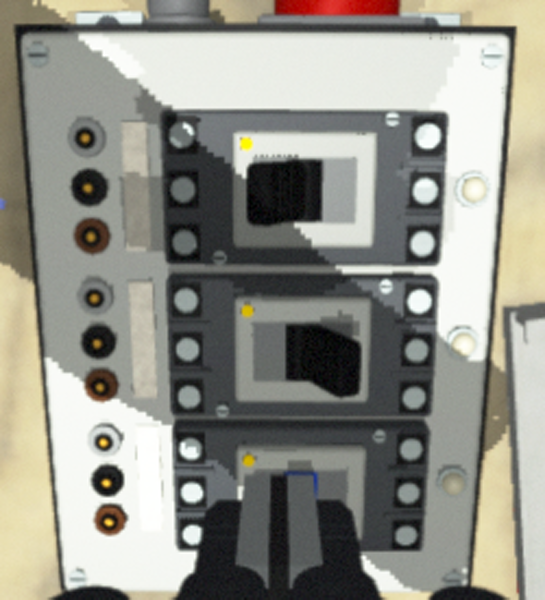

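```bash
cat > w.py <<'E'
import cv2,pickle,numpy as np
from scipy.optimize import least_squares
from scipy.spatial.transform import Rotation as R
from h import W
def wproj(c,X):
    s=c["s"]; T=np.eye(4);T[:3,:3]=R.from_quat(s["tool_rot"]).as_matrix();T[:3,3]=s["ee_pos"]
    V=np.linalg.inv(T@c["tool_from_camera"])
    return cv2.projectPoints(np.float64(X).reshape(-1,1,3),cv2.Rodrigues(V[:3,:3])[0],V[:3,3],c["mtx"],c["dist_coeffs"])[0][:,0]
E
python3 - <<'E'
from w import *
c=pickle.load(open("pics/wrist1.pkl","rb"))
P=np.float64([(89,188),(97,342),(107,481),(473,188),(463,343),(453,481),(17,27),(515,28)])
P=(P+.5)/2.18-.5+[195,35]
L=[(-64,58,84),(-64,0,84),(-64,-58,84),(76,58,86),(76,0,86),(76,-58,86),(-90,115,80),(90,115,80)]
r=least_squares(lambda p:(wproj(c,W(p,L))-P).ravel(),[469,-379,-.036])
print(r.x,r.fun.reshape(-1,2).round(1))
p=r.x;print(W(p,[(14,-58,88),(14,-58,124)]),wproj(c,W(p,[(14,-58,124)])),(wproj(c,W(p,[(14,-58,124),(19,-58,124),(19,-48,124),(9,-48,124)]))-[195,35])*2.18)
E
```

```text
[ 4.68349022e+02 -3.78062982e+02 -3.58954400e-02] [[-0.4  0.2]
 [ 0.3  0.5]
 [-0.1  0.5]
 [ 0.8  0.8]
 [ 0.5  1.1]
 [ 0.4  1.8]
 [-4.1 -1.7]
 [ 2.6 -1.8]]
[[ 480.25851536 -436.52804851   88.        ]
 [ 480.25851536 -436.52804851  124.        ]] [[333.50840422 277.83814068]] [[301.94832119 529.38714668]
 [316.02871723 529.40896881]
 [316.51430791 503.84408464]
 [288.04071066 503.79138897]]
```

```bash
python3 -m inch '{"grip":[-1,-1,-1,-1,-1,-1],"dp":[[0,-30,21],[0,-29,21],[40,0,0],[40,0,0],[15,0,0],[0,0,0]],"delta_rot":[[0,0,0],[0,0,0],[0,0,0],[0,0,0],[0,0,0],[0,0,0]]}'
cat > look.py <<'E'
import sys
from rig import arm
from w import *
n=sys.argv[1]
s=arm.read_state()
M=R.from_quat(s["tool_rot"]).as_matrix()
piv=np.array([480.26,-436.53,88]);u=np.array([np.cos(-.0359),np.sin(-.0359),0]);v=np.array([-u[1],u[0],0])
d=s["ee_pos"]-piv
print(s["clock"],"rel pivot x,y,z",(d@u).round(1),(d@v).round(1),d[2].round(1),"force",(s["force"]).round(1)); print(M.round(3))
for cam in sys.argv[2:]:
    c=arm.camera(cam);c["s"]=s;pickle.dump(c,open(f"pics/{cam}{n}.pkl","wb"));im=c["pixels"][:,:,::-1]
    if cam=="side": im=cv2.resize(im[195:375,240:390],None,fx=3.3,fy=3.3,interpolation=cv2.INTER_CUBIC)
    cv2.imwrite(f"pics/{cam}{n}.png",im)
E
python3 look.py 2 side wrist
```

```text
clock: 4.32
ee_pos: [515.2, -437.4, 154.9]
tool_rot: [0.012, 0.708, -0.011, 0.706]
force: [0.2, -1.1, 1.1]
finger_gap: 0.1
4.325 rel pivot x,y,z 34.9 0.4 66.9 force [ 0.2 -1.1  1.1]
[[-0.002  0.033  0.999]
 [ 0.001  0.999 -0.033]
 [-1.     0.001 -0.002]]
```

View pics/side2.png

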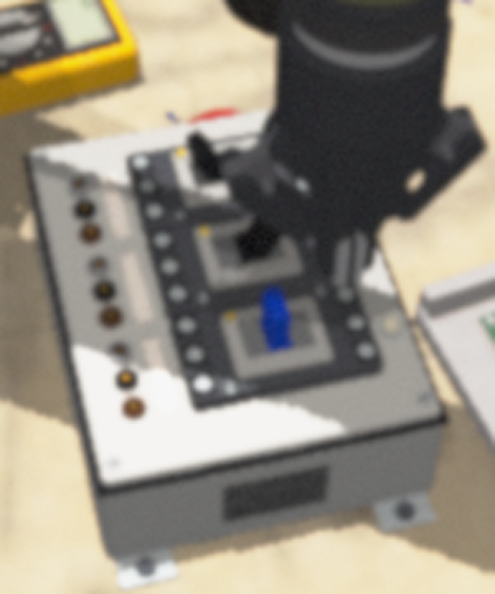

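View pics/wrist2.png

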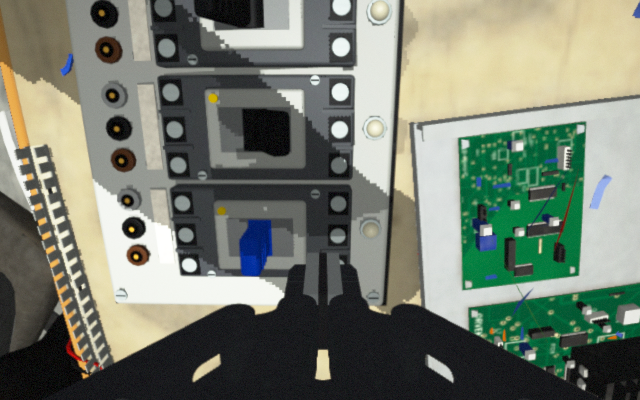

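```bash
python3 -m inch '{"grip":[-1,-1,-1,-1],"dp":[[13,0,0],[12,0,0],[0,0,-12],[0,0,0]],"delta_rot":[[0,0,0],[0,0,0],[0,0,0],[0,0,0]]}'
python3 look.py 3 wrist
```

```text
clock: 4.92
ee_pos: [502.0, -438.2, 130.2]
tool_rot: [0.013, 0.707, -0.012, 0.707]
force: [-0.0, -0.2, 0.5]
finger_gap: 0.2
4.925 rel pivot x,y,z 21.8 -0.9 42.2 force [-0.  -0.2  0.5]
[[-0.001  0.035  0.999]
 [ 0.001  0.999 -0.035]
 [-1.     0.001 -0.001]]
```

View pics/wrist3.png

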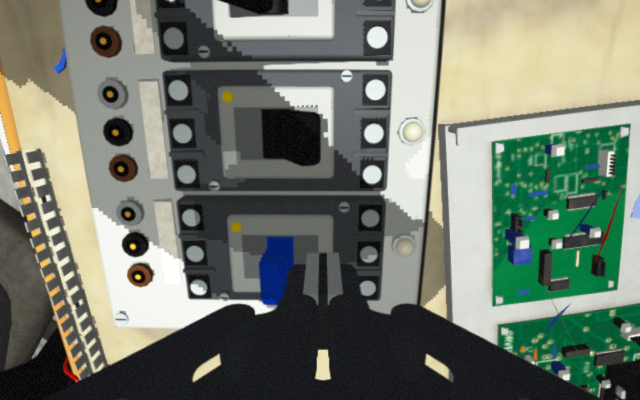

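```bash
for i in 1; do python3 -m inch '{"grip":[-1,-1,-1],"dp":[[0,0,-2],[0,0,-2],[0,0,-2]],"delta_rot":[[0,0,0],[0,0,0],[0,0,0]]}'; done
python3 look.py 4 wrist
```

```text
clock: 5.35
ee_pos: [497.6, -438.3, 130.5]
tool_rot: [0.012, 0.707, -0.012, 0.707]
force: [1.1, 0.2, 0.0]
finger_gap: 0.2
5.35 rel pivot x,y,z 17.4 -1.1 42.5 force [1.1 0.2 0. ]
[[ 0.001  0.034  0.999]
 [-0.     0.999 -0.034]
 [-1.    -0.     0.001]]
```

View pics/wrist4.png

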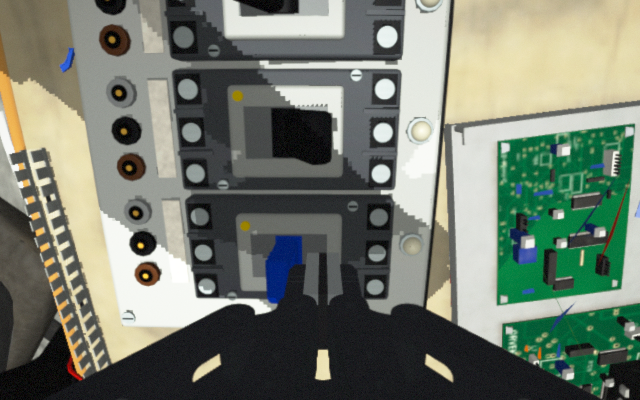

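Contact or nearly: the toggle (266–302, 235–300) touches the fingertips. Continue in small steps.

```bash
python3 -m inch '{"grip":[-1,-1,-1],"dp":[[0,0,-2],[0,0,-2],[0,0,0]],"delta_rot":[[0,0,0],[0,0,0],[0,0,0]]}'
python3 look.py 5 wrist
```

```text
clock: 5.78
ee_pos: [493.2, -438.0, 130.3]
tool_rot: [0.012, 0.707, -0.012, 0.707]
force: [-0.2, 0.0, 0.5]
finger_gap: 0.2
5.775 rel pivot x,y,z 13.0 -1.0 42.3 force [-0.2  0.   0.5]
[[-0.     0.034  0.999]
 [ 0.     0.999 -0.034]
 [-1.     0.    -0.   ]]
```

View pics/wrist5.png

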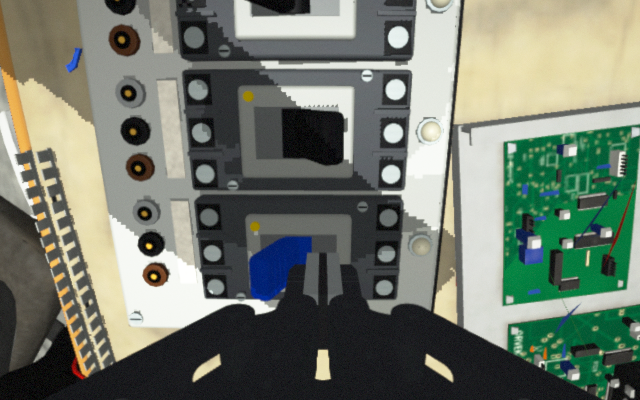

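```bash
python3 -m inch '{"grip":[-1,-1,-1,-1],"dp":[[0,0,8],[0,0,8],[-40,0,0],[0,0,0]],"delta_rot":[[0,0,0],[0,0,0],[0,0,0],[0,0,0]]}'
python3 look.py 6 side wrist
```

```text
clock: 6.32
ee_pos: [512.1, -440.1, 173.8]
tool_rot: [0.01, 0.705, -0.013, 0.709]
force: [-0.1, -0.2, 1.2]
finger_gap: 0.2
6.325 rel pivot x,y,z 31.9 -2.4 85.8 force [-0.1 -0.2  1.2]
[[ 0.005  0.034  0.999]
 [-0.005  0.999 -0.034]
 [-1.    -0.004  0.006]]
```

View pics/side6.png

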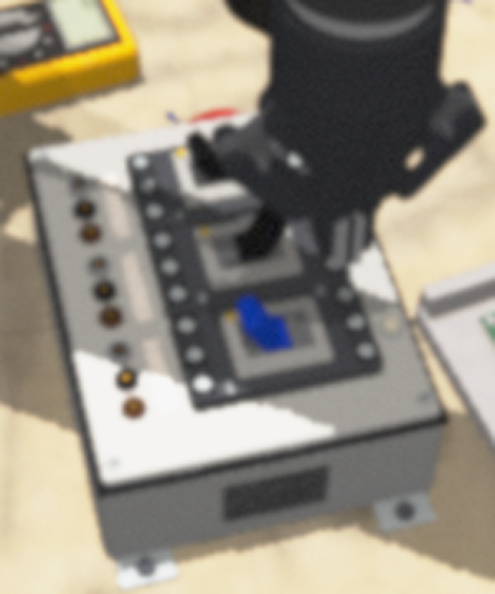

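View pics/wrist6.png

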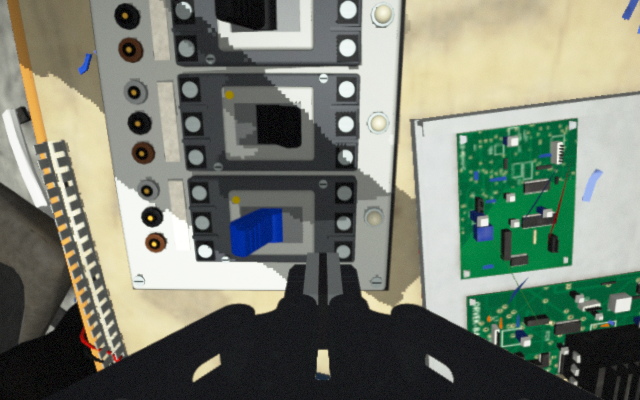

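```bash
python3 - <<'E'
from w import *
c=pickle.load(open("pics/wrist6.pkl","rb"));p=[468.35,-378.06,-.0359]
for a in(-.45,-.35,-.25):
    f=lambda r,t:(14+r*np.sin(a)+t*np.cos(a),88+r*np.cos(a)-t*np.sin(a))
    print(a,[wproj(c,W(p,[(f(36,t)[0],-58+y,f(36,t)[1])]))[0].round(0) for t in(-5,5) for y in(10,-10)])
E
python3 -m inch '{"grip":[-1,-1,-1,-1],"dp":[[0,2,-40],[0,0,-40],[0,0,0],[0,0,0]],"delta_rot":[[0,0,0],[0,0,0],[0,0,0],[0,0,0]]}'
python3 look.py 7 wrist
```

```text
-0.45 [array([226., 219.]), array([229., 253.]), array([242., 221.]), array([244., 257.])]
-0.35 [array([231., 220.]), array([234., 255.]), array([248., 222.]), array([250., 258.])]
-0.25 [array([237., 221.]), array([240., 256.]), array([255., 222.]), array([257., 258.])]
clock: 6.92
ee_pos: [429.8, -433.9, 169.8]
tool_rot: [0.012, 0.707, -0.012, 0.707]
force: [0.4, -0.3, -0.2]
finger_gap: -0.1
6.925 rel pivot x,y,z -50.5 0.8 81.8 force [ 0.4 -0.3 -0.2]
[[ 0.     0.034  0.999]
 [ 0.     0.999 -0.034]
 [-1.     0.     0.   ]]
```

View pics/wrist7.png

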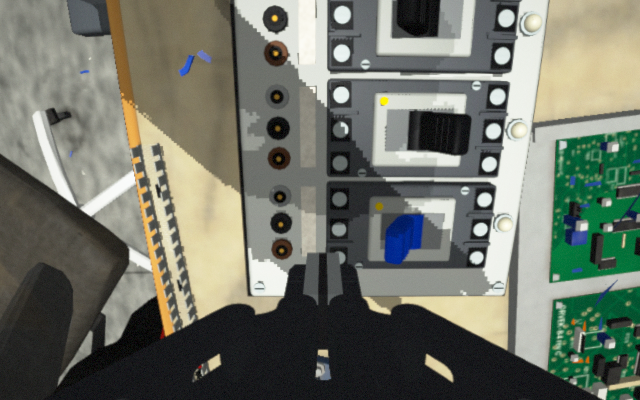

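Run:
```python
from w import *
c=pickle.load(open("pics/wrist7.pkl","rb"));p=[468.35,-378.06,-.0359]
print(wproj(c,W(p,[(-64,0,84),(-64,-58,84),(76,0,86),(76,-58,86)])).round(0).tolist())
for a in(-.45,-.35,-.25):
    f=lambda r,t:(14+r*np.sin(a)+t*np.cos(a),88+r*np.cos(a)-t*np.sin(a))
    print(a,[wproj(c,W(p,[(f(36,t)[0],-58+y,f(36,t)[1])]))[0].round(0).tolist() for t in(-5,5) for y in(10,-10)])
im=c["pixels"][170:290,340:500,::-1];cv2.imwrite("pics/w7c.png",cv2.resize(im,None,fx=5,fy=5,interpolation=cv2.INTER_CUBIC))
```

```text
[[277.0, 128.0], [281.0, 224.0], [520.0, 130.0], [506.0, 225.0]]
-0.45 [[384.0, 228.0], [382.0, 263.0], [403.0, 231.0], [400.0, 266.0]]
-0.35 [[390.0, 229.0], [388.0, 264.0], [410.0, 231.0], [407.0, 267.0]]
-0.25 [[397.0, 230.0], [395.0, 266.0], [417.0, 232.0], [414.0, 268.0]]
```

View pics/w7c.png

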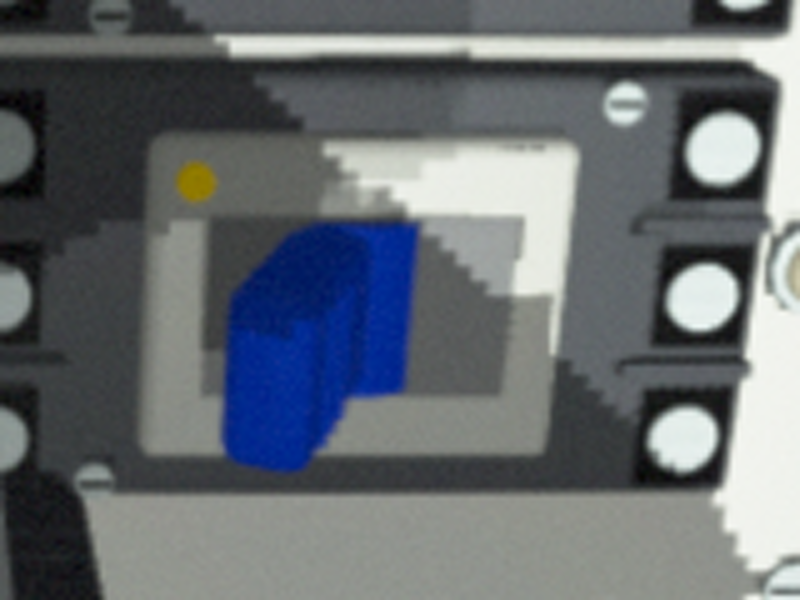

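```bash
python3 -m inch '{"grip":[-1,-1,-1,-1],"dp":[[20,0,0],[20,0,0],[0,0,14],[0,0,0]],"delta_rot":[[0,0,0],[0,0,0],[0,0,0],[0,0,0]]}'
python3 look.py 8 wrist
```

```text
clock: 7.48
ee_pos: [446.0, -434.9, 130.8]
tool_rot: [0.011, 0.706, -0.012, 0.708]
force: [-0.5, -0.2, -0.4]
finger_gap: 0.2
7.475 rel pivot x,y,z -34.3 0.4 42.8 force [-0.5 -0.2 -0.4]
[[ 0.002  0.033  0.999]
 [-0.001  0.999 -0.033]
 [-1.    -0.001  0.002]]
```

View pics/wrist8.png

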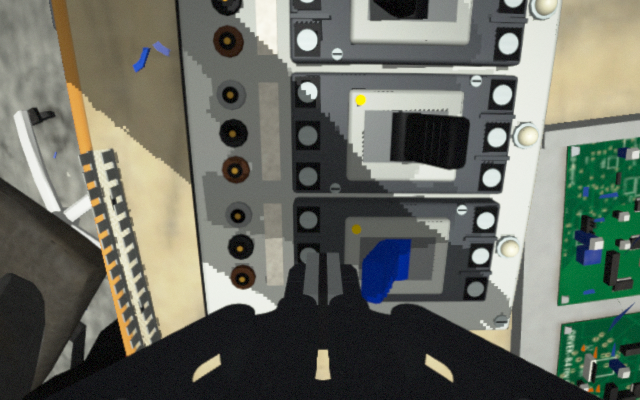

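Close, not touching. Push in +z tool in small steps.

```bash
Z='"delta_rot":[[0,0,0],[0,0,0],[0,0,0],[0,0,0]]'; python3 -m inch '{"grip":[-1,-1,-1,-1],"dp":[[0,0,2],[0,0,2],[0,0,2],[0,0,2]],"delta_rot":[[0,0,0],[0,0,0],[0,0,0],[0,0,0]]}'
python3 -m inch '{"grip":[-1,-1,-1,-1],"dp":[[0,0,2],[0,0,2],[0,0,2],[0,0,2]],"delta_rot":[[0,0,0],[0,0,0],[0,0,0],[0,0,0]]}'
python3 look.py 9 wrist
```

```text
clock: 8.02
ee_pos: [450.5, -434.7, 130.5]
tool_rot: [0.012, 0.708, -0.012, 0.706]
force: [-4.1, -1.0, 2.8]
finger_gap: -0.2
clock: 8.52
ee_pos: [458.8, -435.4, 132.3]
tool_rot: [0.012, 0.707, -0.013, 0.707]
force: [-2.1, 0.1, 2.9]
finger_gap: -0.0
8.525 rel pivot x,y,z -21.5 0.3 44.3 force [-2.1  0.1  2.9]
[[-0.     0.035  0.999]
 [-0.002  0.999 -0.035]
 [-1.    -0.002  0.   ]]
```

View pics/wrist9.png

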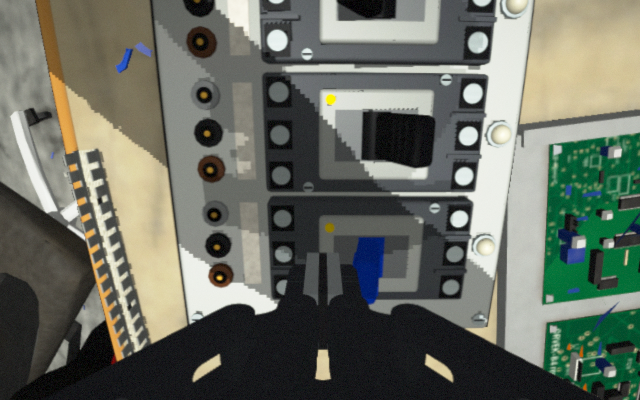

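```bash
python3 -m inch '{"grip":[-1,-1,-1,-1],"dp":[[0,0,2],[0,0,2],[0,0,2],[0,0,0]],"delta_rot":[[0,0,0],[0,0,0],[0,0,0],[0,0,0]]}'
python3 look.py 10
python3 -m inch '{"grip":[-1,-1,-1,-1],"dp":[[0,0,2],[0,0,2],[0,0,0],[0,0,0]],"delta_rot":[[0,0,0],[0,0,0],[0,0,0],[0,0,0]]}'
python3 look.py 11 wrist
```

```text
clock: 9.07
ee_pos: [465.9, -434.9, 129.9]
tool_rot: [0.012, 0.707, -0.012, 0.707]
force: [0.3, 0.2, 0.3]
finger_gap: 0.1
9.075 rel pivot x,y,z -14.4 1.1 41.9 force [0.3 0.2 0.3]
[[ 0.     0.034  0.999]
 [ 0.     0.999 -0.034]
 [-1.     0.     0.   ]]
clock: 9.57
ee_pos: [469.5, -435.2, 130.3]
tool_rot: [0.012, 0.707, -0.012, 0.707]
force: [-0.4, 0.9, -0.4]
finger_gap: -0.0
9.575 rel pivot x,y,z -10.8 0.9 42.3 force [-0.4  0.9 -0.4]
[[ 0.     0.034  0.999]
 [-0.     0.999 -0.034]
 [-1.    -0.     0.   ]]
```

View pics/wrist11.png

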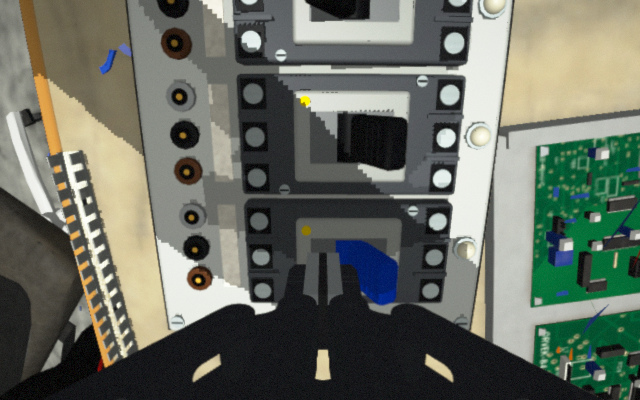

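Toggle has snapped to on (leans right, top edge at ~(397, 265–300)), force zero. Withdraw.

```bash
python3 -m inch '{"grip":[-1,-1,-1,-1,-1,-1,-1,-1,-1],"dp":[[0,0,-8],[0,0,-10],[-40,0,0],[-40,0,0],[-40,0,0],[0,0,-40],[0,0,-40],[0,0,0],[0,0,0]],"delta_rot":[[0,0,0],[0,0,0],[0,0,0],[0,0,0],[0,0,0],[0,0,0],[0,0,0],[0,0,0],[0,0,0]]}'
python3 look.py 12 side wrist top
python3 - <<'E'
from w import *
c=pickle.load(open("pics/wrist12.pkl","rb"));p=[468.35,-378.06,-.0359]
for y0,a in((-58,.45),(-58,.35),(0,.45),(58,-.45)):
    f=lambda r,t:(14+r*np.sin(a)+t*np.cos(a),88+r*np.cos(a)-t*np.sin(a))
    q=[((wproj(c,W(p,[(f(36,t)[0],y0+y,f(36,t)[1])]))[0]-[310,35])*2.5).round(0).tolist() for t in(-5,5) for y in(10,-10)];print(y0,a,q)
im=c["pixels"][35:270,310:600,::-1];cv2.imwrite("pics/w12c.png",cv2.resize(im,None,fx=2.5,fy=2.5,interpolation=cv2.INTER_CUBIC))
E
```

```text
clock: 10.75
ee_pos: [371.4, -432.0, 250.6]
tool_rot: [0.012, 0.707, -0.012, 0.707]
force: [-0.5, 0.2, -0.5]
finger_gap: 0.3
10.75 rel pivot x,y,z -109.0 0.6 162.6 force [-0.5  0.2 -0.5]
[[ 0.001  0.035  0.999]
 [-0.     0.999 -0.035]
 [-1.    -0.     0.001]]
-58 0.45 [[447.0, 390.0], [438.0, 455.0], [470.0, 387.0], [461.0, 451.0]]
-58 0.35 [[436.0, 391.0], [428.0, 456.0], [462.0, 388.0], [453.0, 452.0]]
0 0.45 [[473.0, 186.0], [464.0, 259.0], [497.0, 186.0], [487.0, 258.0]]
58 -0.45 [[375.0, -41.0], [368.0, 39.0], [415.0, -44.0], [408.0, 38.0]]
```

View pics/side12.png

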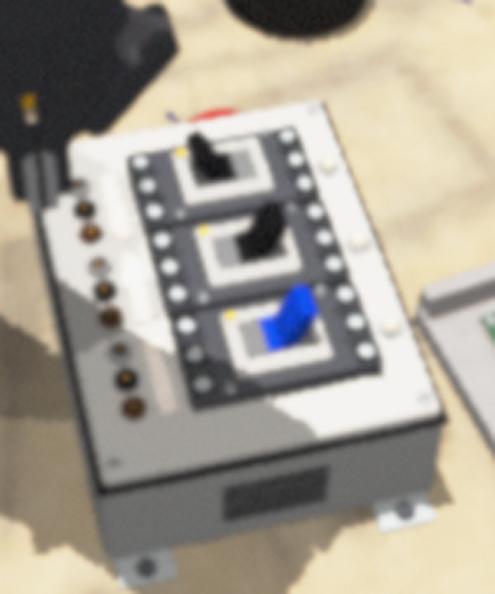

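View pics/w12c.png

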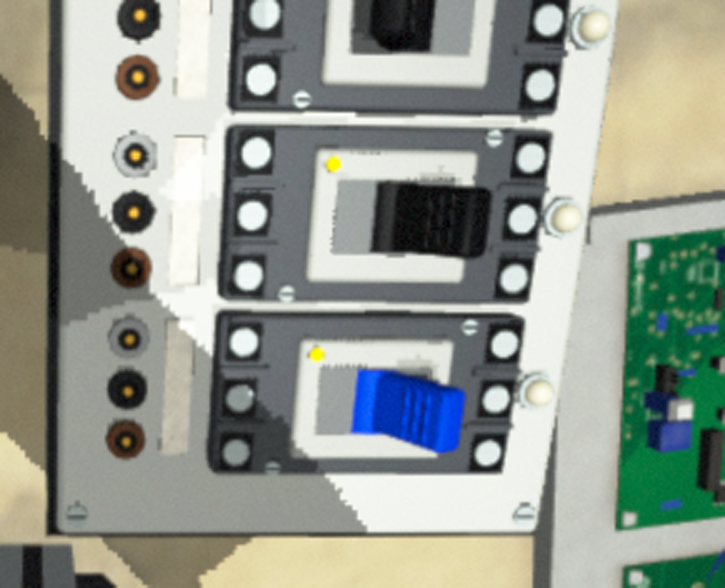

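View pics/top12.png

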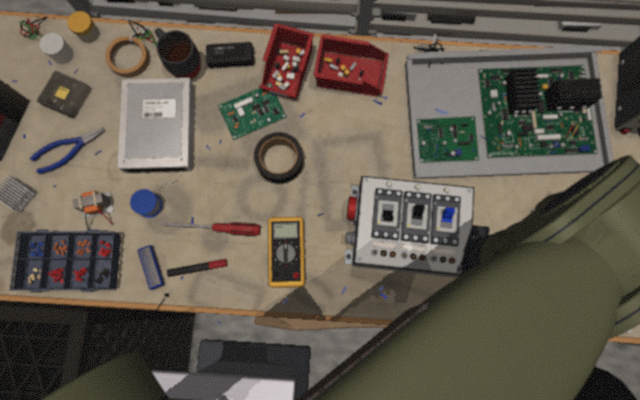

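```bash
python3 -c "
from rig import arm
print(arm.close_job())"
```

```text
the job is handed in; nothing more can be done
None
```

The blue toggle is reset and on. With the gripper shut, I pushed it to off, where it snapped over. I then went over the top and pushed it from the socket side to on, where it snapped again, and withdrew. The job was handed in at about 11 s on the robot's clock, well inside the 43 s limit.

- **Blue toggle off:** the wrist picture put its tip within about 2–3 pixels of where it should be at -0.45 rad. An earlier picture, taken while the arm was still moving, was about 5 pixels off.
- **Blue toggle on:** the last side and wrist pictures show it leaning away from the sockets, like the in-service black toggle. Its tip is close to the +0.45 rad prediction.
- **Everything else:** the in-service breaker is still on and the spare still off. The meter, screwdriver and tape look unmoved in the top picture.
- **Forces:** the most I read at the end of a move was about 5 N at the toggle. After withdrawing, the force was back near zero with the tool about 110 mm back from the toggle's pivot towards the robot and clear above the panel. Forces were only read at the end of each move, so a short peak between readings would not show.

No check failed.

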